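Index and lock the sample carousel

TASK

Turn the sample carousel clockwise by pushing one of its upright tabs until it comes home against its stop, with the holed tongue over the index block, and keep it pressed against the stop there for about a second with some 12 N, never pushing the carousel harder than 20 N. Then take the locking pin from its white stand and put it down through the tongue into the index block, collar flat on the tongue, and let go. Do not disturb the other things on the bench.

Things in the scene. Friction and masses are not known exactly. Their poses are not given: they have to be found in the camera images.
- carousel: Fixed grey round base of the sample carousel, 144 mm across, 26 mm high, with a steel index block (44 x 46 mm, 30 mm high) standing out on its -x side, centred 92 mm from the axis. Origin on the carousel's vertical axis at bench height; z up. A black rubber stop by the block's +y side ends the rotor's travel at home; sprung, it gives 1 mm per 10 N pushed at a tab and springs back.
- rotor: Aluminium turntable: hub disc 124 mm across, three spokes with upright tabs and a flat holed tongue, all 90 degrees apart; eight fixed tubes 28 mm high, 42 mm from the axis. Origin on the axis at deck height, 42 mm above the bench; x, y in line with the base's when home. Starts 25 to 87 degrees counter-clockwise (from above) of home. Stays where left; turning it takes 1 to 2 N at a tab.
- tab0 (a point): Centre of one upright tab, a flat plate 32 mm long radially, 8 mm thick, 40 mm high, its foot on the spoke's upper face at deck height. This centre is 94 mm from the axis and 20 mm above the deck (62 mm above the bench), in the rotor's +y direction. Any of the three tabs may be pushed, on its flat face.
- tab1 (a point): Centre of the tab in the rotor's +x direction (opposite the tongue), same as tab0.
- tab2 (a point): Centre of the tab in the rotor's -y direction, same as tab0.
- tongue_hole (a point): Centre of the 12 mm hole in the tongue, at the tongue's upper face (deck height, 42 mm above the bench), 92 mm from the axis in the rotor's -x direction. The tongue is 10 mm thick and 36 mm wide.
- bore (a point): Centre of the mouth of the 12 mm bore in the fixed index block, on its upper face, 30 mm above the bench, 27 mm deep. At home the hole in the tongue lies right above it.
- pin_knob (a point): Centre of the black knob of the locking pin (to grasp): upright cylinder 20 mm in diameter, 36 mm high, z along the pin, upward. Below it a steel collar 24 mm in diameter and 5 mm thick, and below that a steel shank 10 mm in diameter and 30 mm long, chamfered at its foot. 90 g. The collar's underside is 23 mm below this centre, the shank's foot 53 mm below.
- pin_collar (a point): The pin's axis at the underside of its collar, 23 mm below the centre of the knob.
- stand_hole (a point): Mouth of the 12 mm hole, in the middle of the upper face of the white stand (fixed block 60 x 60 mm, 38 mm high) in which the pin starts upright, its collar on the stand.
- rack: Green tube rack 70 x 170 mm, 87 mm high with its capped tubes; bystander. Origin under its centre.
- tipbox: Orange box of pipette tips, 85 x 115 mm, 62 mm high; bystander. Origin under its centre.
- case: Blue and white flat case 90 x 130 mm, 57 mm high; bystander. Origin under its centre.
- dropper: White bottle 40 mm across, 75 mm high; bystander. Origin under its centre.
- timer: White timer lying flat, 55 x 75 mm, 16 mm high; bystander. Origin under its centre.
- tube: Blue-capped tube 30 mm across, 64 mm high, standing; bystander. Origin under its centre.
- marker: Black marker pen with blue cap, about 135 mm long, 13 mm thick, lying along its x; bystander. Origin about 15 mm from its middle.

How it is judged (in metres and radians):
On the way:
1. the carousel is home and pressed against its stop by the fingers with more than 8 N, for 0.5 s (horizontal distance between tongue_hole and bore below 0.003 m and contact force between the fingers and rotor above 8 N), for 0.5 s.
At the end, for the whole second after the job is handed in: The tongue's hole is within 2 mm of the index bore, the pin stands in it upright (within 0.1 rad), its collar on the tongue (within 2 mm in height and 3 mm sideways), and the rotor is at rest (horizontal distance between tongue_hole and bore below 0.002 m and horizontal distance between pin_collar and tongue_hole below 0.003 m and z of pin_collar in the frame of tongue_hole below 0.002 m and angle between pin_knob's own z axis and vertical below 0.1 rad and angular speed of rotor below 0.05 rad/s); the robot touches nothing.
It fails at once if the carousel is pushed by the robot harder than 20 N (contact force between any of the fingers, the arm and rotor above 20 N).
It fails at once if a bystander is shifted by more than 20 mm (distance of any of rack, tipbox, case, dropper, timer, tube, marker from where it was at the start of the episode above 0.02 m).
It also fails if it takes over 64 s, if anything falls off the work surface, if the arm or the gripper's body presses on something with over 40 N, if the wrist force passes 120 N, or if a joint passes its speed limit or range.

ROBOT

A 6-joint arm with a two-finger parallel gripper is mounted at the origin on the work surface. World frame = base frame: x ahead of the robot, y to its left, z up, the work surface at z = 0. Lengths are in mm, angles in rad, forces in N, time in s.
With the tool pointing down it reaches from about 350 to 875 mm from the base axis. Payload 4.2 kg.
Tool frame: the origin (TCP) lies midway between the tips of the shut fingers; the grasp point (between the pads) lies 19 mm behind it (r.grip_point_offset is the distance from the TCP to the grasp point, in mm); z points along the fingers, y is the direction in which the jaws open and shut (so a half turn about z gives the same grasp; the last joint's range is limited). The gripper opens to 87 mm and grips with 3 to 60 N. Pads are 19 mm wide; open, the fingers measure 117 mm over their backs; the gripper's body (75 mm by 190 mm) begins 51 mm behind the grasp point.
Start: joints at [1.604, 0.385, 0.008, 0, -1.194, -0.259], TCP at [139.897, 609.121, 222.55] pointing down, gripper open.
Joint ranges: [-3.14, 3.14], [-1.21, 2.06], [-1.07, 1.41], [-3.16, 2.05], [-2.99, -0.16], [-3.1, 3.1]. Speed limits (rad/s): [2.79, 2.79, 3.14, 3.14, 3.14, 3.14].

INTERFACE

Orientations are given as [roll, pitch, yaw] about the fixed x, y, z axes, in that order (R = Rz(yaw) Ry(pitch) Rx(roll)).
In Python, from plant import r gives the robot as it stands.
- The arm moves only by the shell command python3 -m creep 'ROWS' [FORCE]. ROWS is JSON, a list of rows, each a list of 5 numbers: the closure, from -1 (fully open) to 1 (shut), then the shift along the tool's x, y, z as a fraction of full scale, then the turn about the tool's z as a fraction of full scale. A call has 1 to 20 rows; each row shifts and turns the commanded pose from where the row before left it, along the tool's axes as they then stand; what a row does not reach is not made up. Full scale, the value 1, is 3 cm for a shift and 0.1 rad for a turn. A row lasts 1/12 s, in which the tool goes at most 41.7 mm and 7.16 degrees, less where a joint would pass 70% of its speed; a pose out of reach is approached as far as the arm can. A call with a number of a shift or a turn outside -1 to 1 is refused whole. A call with a gripper value outside its range is refused whole. The fingers move at their own pace and stop on an object; FORCE is the grip in N (left out, the last holds). Time passes only in rows, so rows that do not move let the fingers close. It gives the time, the measured TCP pose, the force and the opening at its end, in the units of the state.
- r.read_state(): the state, without advancing time (a new reading comes with each control period).
- r.get_image(name): name is "scene" or "top" or "wrist"; returns a dict with "frame" (480x640x3 uint8, blue, green, red), "camera_matrix" (3x3 intrinsics, pixels), "eye" and "attitude" of the camera in the world; the wrist camera has in their place "hand_eye" (4x4, takes a point from camera to tool coordinates, whose origin is the TCP and whose axes are the flange's). Camera axes: x right, y up, looking along -z (the intrinsics and any distortion apply to the point x, -y, -z); pixel columns grow to the right and rows downward; lengths in mm; the calibration is good to about 2 mm. The wrist camera is an equidistant fisheye: a pixel r from the principal point sees the ray r / f radians off the axis. A picture is of the moment at which its call begins: read the wrist's pose just before it. There is no depth.
- r.close_job(): hands the job in, once; it reports no verdict.
The state is a dict: "time_s": time; "q": joint angles; "joint_vel": joint speeds; "joint_efforts": joint torques, N m; "tcp_pos": TCP position; "orientation": TCP orientation; "force": force on the tool from outside, world axes, zero at the start; "torque": the same for the moment, N m; "opening": finger opening in mm.
Only numpy, scipy, OpenCV 4.12 (cv2) and the standard library are available. Lean on these libraries where they do the work, as an engineer would, in place of code of your own. Each camera call takes 0.05 s, during which the arm holds its last target. There are 200 camera calls.

## Working session

There is one attempt and no reset: what is moved stays moved. The work goes in short steps, Python scripts to look and compute and a shell command to move; the robot and the scene stay as the last step left them, time stands still between calls to the robot, and variables do not carry over. Pictures are saved under pics/ and viewed, about 8 in all and at most 12, crops included, and the job is handed in when it is done.

```bash
ls; mkdir -p pics
python3 - <<'E'
from plant import r
import cv2,numpy as np
print(r.read_state())
for n in ("scene","top","wrist"):
    d=r.get_image(n); cv2.imwrite(f"pics/{n}0.png",d["frame"])
    print(n,{k:np.round(np.array(v),4).tolist() for k,v in d.items() if k!="frame"})
E
```

```text
pics
{'time_s': 0.0, 'q': array([ 1.60360771e+00,  3.85543815e-01,  6.63450573e-03, -5.07985095e-04,
       -1.19399883e+00, -2.58623789e-01]), 'joint_vel': array([-0.00045646,  0.00164478,  0.00097233,  0.00029407,  0.00085574,
       -0.00224308]), 'joint_efforts': array([-1.49541633e-03, -3.90665138e+01,  1.87405121e+01,  4.22037810e+00,
        1.09315210e-02, -1.90133719e-04]), 'tcp_pos': array([139.76651225, 608.55465023, 221.46935891]), 'orientation': array([ 3.13943033e+00, -8.38501068e-05, -2.25999722e-01]), 'force': array([ 0.26201495, -0.06282871, -0.47028485]), 'torque': array([ 0.01770244,  0.06228425, -0.00137787]), 'opening': 86.77357709578331}
scene {'camera_matrix': [[434.5253, 0.0, 322.8086], [0.0, 434.5253, 237.8946], [0.0, 0.0, 1.0]], 'eye': [1101.4965, -401.1093, 868.269], 'attitude': [0.712, 0.0095, 0.8841]}
top {'camera_matrix': [[548.7158, 0.0, 327.0063], [0.0, 548.7158, 248.918], [0.0, 0.0, 1.0]], 'eye': [491.5056, 41.9009, 1240.5947], 'attitude': [0.0774, -0.008, -1.5515]}
wrist {'camera_matrix': [[371.6483, 0.0, 328.5857], [0.0, 371.6483, 238.6071], [0.0, 0.0, 1.0]], 'hand_eye': [[0.0005, 0.9552, 0.2961, 81.3573], [1.0, -0.0002, -0.0008, -1.5964], [-0.0007, 0.2961, -0.9552, -163.4782], [0.0, 0.0, 0.0, 1.0]]}
```

View pics/top0.png

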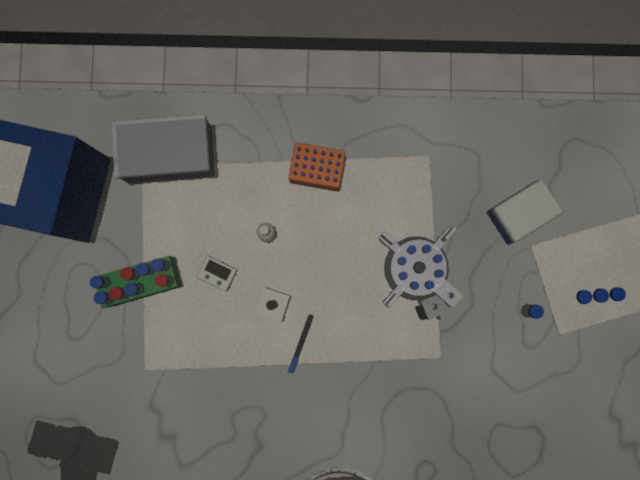

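View pics/scene0.png

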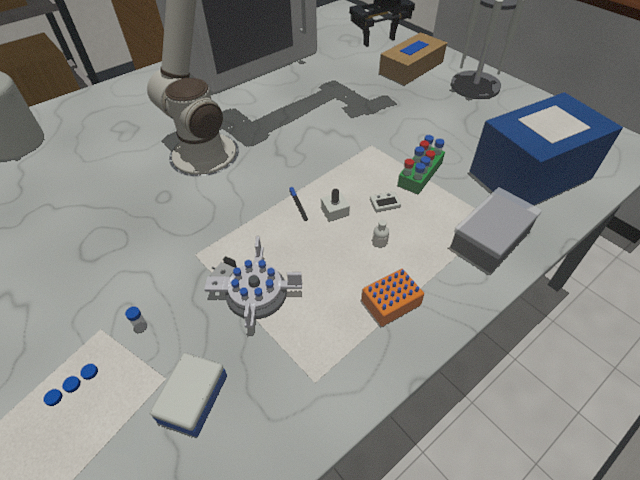

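Top view: carousel hub around (419,268), tabs at about (386,240), (448,235) and (391,298), tongue at (450,295), block at (433,308). The stand and pin are at about (273,304). I'll enlarge these.

```bash
cat > h.py <<'E'
import numpy as np,cv2
from scipy.spatial.transform import Rotation as R
from plant import r
def cam(n):
    s=r.read_state(); d=r.get_image(n); K=d["camera_matrix"]; 
    if n=="wrist":
        T=np.eye(4);T[:3,:3]=R.from_euler("xyz",s["orientation"]).as_matrix();T[:3,3]=s["tcp_pos"]
        M=T@np.array(d["hand_eye"])
    else:
        M=np.eye(4);M[:3,:3]=R.from_euler("xyz",d["attitude"]).as_matrix();M[:3,3]=d["eye"]
    return d["frame"],np.array(K),M
def ray(K,M,uv,fish=False):
    a=(np.array(uv,float)-K[:2,2])/K[0,0]
    if fish:
        t=np.linalg.norm(a); v=np.r_[a/t*np.sin(t),np.cos(t)]
    else: v=np.r_[a,1]
    v=M[:3,:3]@(v*[1,-1,-1]); return M[:3,3],v/np.linalg.norm(v)
def atz(K,M,uv,z,fish=False):
    o,v=ray(K,M,uv,fish); return o+v*(z-o[2])/v[2]
def proj(K,M,p,fish=False):
    c=M[:3,:3].T@(np.array(p,float)-M[:3,3])*[1,-1,-1]
    if fish:
        n=np.hypot(c[0],c[1]); return c[:2]/n*np.arctan2(n,c[2])*K[0,0]+K[:2,2]
    return c[:2]/c[2]*K[0,0]+K[:2,2]
def tri(rs):
    A=sum(np.eye(3)-np.outer(v,v) for o,v in rs); b=sum((np.eye(3)-np.outer(v,v))@o for o,v in rs)
    return np.linalg.solve(A,b)
def crop(f,x,y,w,h,k): return cv2.resize(f[y:y+h,x:x+w],None,fx=k,fy=k,interpolation=cv2.INTER_CUBIC)
E
python3 - <<'E'
from h import *
t,K,M=cam("top"); s,Ks,Ms=cam("scene")
np.savez("cams.npz",K=K,M=M,Ks=Ks,Ms=Ms)
a=np.hstack([crop(t,370,220,100,105,4),crop(t,245,260,75,105,4)])
b=np.hstack([crop(s,200,230,110,45*2,4),crop(s,300,170,65,90,4)])[:, :700]
b=cv2.convertScaleAbs(b,alpha=1.5);a=cv2.convertScaleAbs(a,alpha=1.5)
cv2.imwrite("pics/a.png",a);cv2.imwrite("pics/b.png",b)
for uv,z in [((419,268),50),((450,295),42),((386,240),82),((448,235),82),((391,298),82),((433,308),30),((273,304),79),((305,340),10),((536,311),60)]: print(uv,atz(K,M,uv,z).round(1))
E
```

```text
(419, 268) [ 546.3 -166.6   50. ]
(450, 295) [ 489.1 -236.    42. ]
(386, 240) [602.9 -90.5  82. ]
(448, 235) [ 616.3 -222.2   82. ]
(391, 298) [ 480.5 -102.3   82. ]
(433, 308) [ 459.9 -201.4   30. ]
(273, 304) [463.2 145.8  79. ]
(305, 340) [383.3  78.8  10. ]
(536, 311) [ 458.5 -416.7   60. ]
```

View pics/a.png

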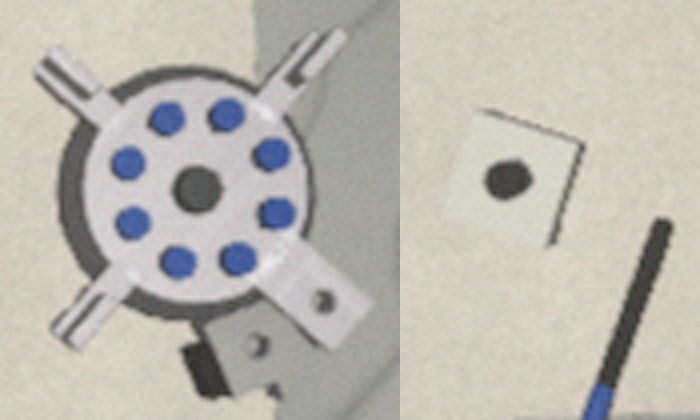

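View pics/b.png

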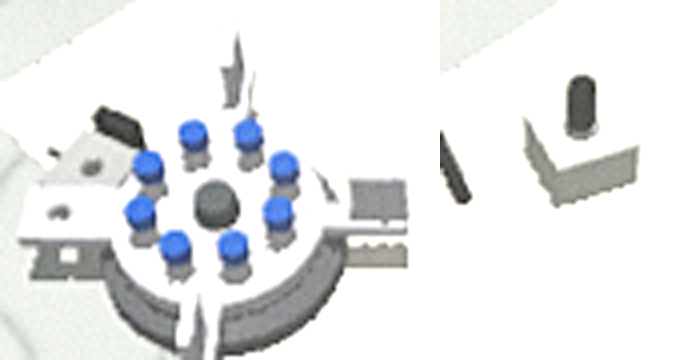

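Run:
```python
from h import *
c=np.load("cams.npz");K,M,Ks,Ms=[c[k] for k in("K","M","Ks","Ms")]
T=lambda x,y,ox=370:(ox+(x+.5)/4-.5,(220 if ox==370 else 260)+(y+.5)/4-.5)
S=lambda x,y:((200 if x<440 else 300-110)+(x+.5)/4-.5,(230 if x<440 else 170)+(y+.5)/4-.5)
for n,a,b,z in[("hole",T(323,301),S(60,213),42),("bore",T(257,345),S(92,168),30),("knobtop",T(509-400,180,245),S(582,84),79)]:
    rs=[ray(K,M,a),ray(Ks,Ms,b)]
    print(n,"tri",tri(rs).round(1),"top@z",atz(K,M,a,z).round(1),"scene@z",atz(Ks,Ms,b,z).round(1))
hub=atz(K,M,T(195,190),42)
print("hub",hub.round(1))
for n,p,z in[("hole",(323,301),42),("bore",(257,345),30),("tabA",(60,75),82),("tabB",(318,55),82),("tabC",(85,320),82)]:
    d=(atz(K,M,T(*p),z)-hub)[:2]; print(n,np.linalg.norm(d).round(1),np.degrees(np.arctan2(d[1],d[0])).round(1))
for p in [(85,110),(185,145),(150,245),(45,212)]: print("stand corner",atz(K,M,T(*p,245),38).round(1))
```

```text
hole tri [ 490.2 -235.5   42. ] top@z [ 489.4 -236.8   42. ] scene@z [ 491.1 -234.4   42. ]
bore tri [ 465.4 -201.9   30.6] top@z [ 464.6 -203.3   30. ] scene@z [ 465.9 -200.6   30. ]
knobtop tri [463.7 150.2  81.9] top@z [461.8 148.1  79. ] scene@z [463.1 154.8  79. ]
hub [ 548.6 -166.6   42. ]
hole 91.9 -130.1
bore 91.7 -156.4
tabA 97.9 53.9
tabB 91.8 -39.2
tabC 96.3 138.0
stand corner [498.5 166.   38. ]
stand corner [480.5 110.9  38. ]
stand corner [426.  128.6  38. ]
stand corner [442.8 186.2  38. ]
```

Base yaw is about 23.7° and the rotor sits about 26° counter-clockwise of home. I'll push tab1, now at about (609,-94), along tool x with shut fingers.

```bash
python3 -m creep '[[1,0,0,0,0.948],[1,0,0,0,0.948],[1,0,0,0,0.948],[1,0,0,0,0.948],[1,0,0,0,0.948],[1,0.997,0.302,0,0],[1,0.997,0.302,0,0],[1,0.997,0.302,0,0],[1,0.997,0.302,0,0],[1,0.997,0.302,0,0],[1,0.997,0.302,0,0],[1,0.997,0.302,0,0],[1,0.997,0.302,0,0],[1,0.997,0.302,0,0],[1,0.997,0.302,0,0],[1,0.997,0.302,0,0],[1,0.997,0.302,0,0],[1,0.997,0.302,0,0],[1,0.997,0.302,0,0],[1,0.997,0.302,0,0]]' 20
python3 -m creep '[[1,0.997,0.302,0,0],[1,0.997,0.302,0,0],[1,0.997,0.302,0,0],[1,0.997,0.302,0,0],[1,0.997,0.302,0,0],[1,0.997,0.302,0,0],[1,0.997,0.302,0,0],[1,0.997,0.302,0,0],[1,0.997,0.302,0,0],[1,0.5,0.3,0,0],[1,0,0,0,0],[1,0,0,0,0]]'
```

```text
time_s: 1.92
tcp_pos: [396.0, 214.8, 222.8]
orientation: [-3.141, 0.0, -0.699]
force: [1.3, 0.8, 0.7]
opening: 0.7
time_s: 2.92
tcp_pos: [554.5, -36.8, 222.1]
orientation: [3.141, 0.001, -0.702]
force: [-0.7, 0.5, -0.6]
opening: 0.6
```

```bash
python3 -m creep '[[1,0.5,0.1,0,0],[1,0.5,0.1,0,0],[1,0.4,0.1,0.5,0],[1,0,0,0.9,0],[1,0,0,0.9,0],[1,0,0,0.5,0],[1,0,0,0,0]]'
python3 - <<'E'
from h import *
f,K,M=cam("wrist"); cv2.imwrite("pics/w1.png",cv2.convertScaleAbs(f,alpha=1.4)); np.savez("w1.npz",K=K,M=M)
s=r.read_state();print(s["tcp_pos"])
for th in(50,):
    a=np.radians(th); print(proj(K,M,[548.8+94*np.cos(a),-166.4+94*np.sin(a),82],True),proj(K,M,[548.8,-166.4,42],True))
E
```

```text
time_s: 3.5
tcp_pos: [577.9, -68.9, 134.8]
orientation: [3.136, 0.006, -0.699]
force: [-0.3, 0.3, 0.1]
opening: 0.0
[579.58240059 -69.08318326 137.1728393 ]
[328.87534259 194.92766341] [458.0877185 186.1540738]
```

View pics/w1.png

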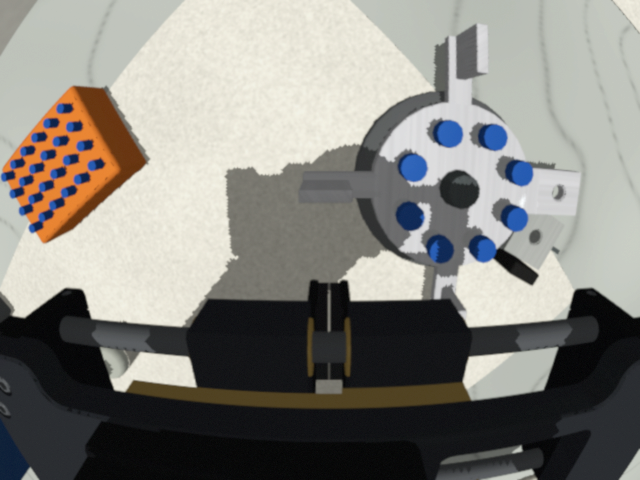

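Wrist view: tab1 lies straight ahead at about (327,188), hub at (459,188), both matching the predictions. The path is free, so I'll descend and approach.

```bash
python3 -m creep '[[1,0,0,0.7,0],[1,0,0,0.7,0],[1,0,0,0.7,0],[1,0,0,0.7,0],[1,0,0,0,0],[1,0,0,0,0]]'
python3 -m creep '[[1,0.15,0,0,0],[1,0.15,0,0,0],[1,0.15,0,0,0],[1,0.1,0,0,0],[1,0,0,0,0],[1,0,0,0,0]]'
```

```text
time_s: 4.05
tcp_pos: [581.5, -69.5, 55.5]
orientation: [-3.142, -0.001, -0.698]
force: [1.2, 0.2, 0.6]
opening: 0.6
time_s: 4.55
tcp_pos: [593.8, -81.0, 54.8]
orientation: [-3.141, -0.0, -0.7]
force: [-0.6, 0.1, 0.1]
opening: 0.1
```

```bash
python3 -m creep '[[1,0.08,0,0,0],[1,0.08,0,0,0],[1,0.07,0,0,0],[1,0,0,0,0]]'
python3 -m creep '[[1,0.094,-0.014,0,0.3],[1,0.094,-0.014,0,0.3],[1,0.094,-0.014,0,0.3],[1,0.094,-0.014,0,0.3],[1,0,0,0,0]]'
python3 -m creep '[[1,0.094,-0.014,0,0.3],[1,0.094,-0.014,0,0.3],[1,0.094,-0.014,0,0.3],[1,0.094,-0.014,0,0.3],[1,0.094,-0.014,0,0.3],[1,0.094,-0.014,0,0.3],[1,0.094,-0.014,0,0.3],[1,0,0,0,0],[1,0,0,0,0]]'
python3 - <<'E'
from h import *
f,K,M=cam("top")
cv2.imwrite("pics/t2.png",cv2.convertScaleAbs(crop(f,370,220,100,105,6),alpha=1.5))
E
```

```text
time_s: 4.88
tcp_pos: [599.1, -85.3, 54.5]
orientation: [3.141, 0.0, -0.7]
force: [0.2, -0.3, 0.1]
opening: 0.9
time_s: 5.3
tcp_pos: [608.3, -91.6, 54.4]
orientation: [3.141, 0.0, -0.821]
force: [0.3, -1.2, 0.2]
opening: 0.3
time_s: 6.05
tcp_pos: [622.7, -105.3, 54.4]
orientation: [3.142, -0.0, -1.029]
force: [-0.7, -1.0, -0.1]
opening: 0.4
```

View pics/t2.png

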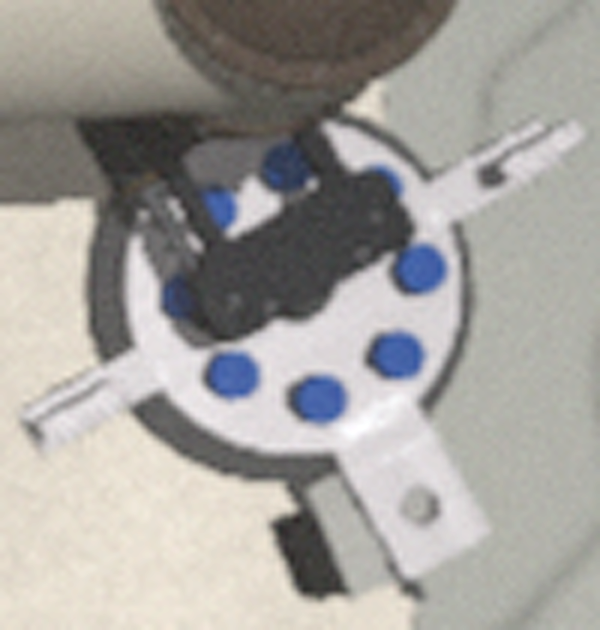

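Tongue hole is at crop (419,507); the block is still partly uncovered on its stop side. I'll work out the remaining angle.

Run:
```python
from h import *
c=np.load("cams.npz");K,M=c["K"],c["M"]
p=atz(K,M,(370+419.5/6-.5,220+507.5/6-.5),42); d=p[:2]-[548.6,-166.6]
print(p,np.hypot(*d),np.degrees(np.arctan2(d[1],d[0])), "bore -156.4+-")
```

```text
[ 468.98098344 -212.96583312   42.        ] 92.13565150746363 -149.78577936720825 bore -156.4+-
```

```bash
python3 -m creep '[[1,0.063,-0.009,0,0.2],[1,0.063,-0.009,0,0.2],[1,0.063,-0.009,0,0.2],[1,0.063,-0.009,0,0.2],[1,0,0,0,0],[1,0,0,0,0]]'
python3 -m creep '[[1,0.031,-0.005,0,0.1],[1,0,0,0,0],[1,0,0,0,0]]'
python3 -m creep '[[1,0.031,-0.005,0,0.1],[1,0,0,0,0],[1,0,0,0,0]]'
```

```text
time_s: 6.6
tcp_pos: [627.6, -111.6, 54.5]
orientation: [-3.141, -0.0, -1.11]
force: [-0.4, 0.6, -0.9]
opening: 0.7
time_s: 6.85
tcp_pos: [628.0, -112.2, 54.6]
orientation: [-3.142, -0.0, -1.12]
force: [0.7, 0.6, -0.4]
opening: 0.7
time_s: 7.1
tcp_pos: [628.5, -112.9, 54.6]
orientation: [-3.142, 0.0, -1.13]
force: [0.0, 0.5, 0.6]
opening: 0.9
```

```bash
for i in 1; do :; done; python3 -m creep '[[1,0.031,-0.005,0,0.1],[1,0,0,0,0],[1,0,0,0,0]]'
python3 -m creep '[[1,0.02,-0.003,0,0.06],[1,0,0,0,0],[1,0,0,0,0]]'
python3 -m creep '[[1,0.02,-0.003,0,0.06],[1,0,0,0,0],[1,0,0,0,0]]'
```

```text
time_s: 7.35
tcp_pos: [629.0, -113.7, 54.5]
orientation: [3.142, -0.0, -1.14]
force: [-1.6, -0.0, -0.1]
opening: 0.5
time_s: 7.6
tcp_pos: [629.3, -114.2, 54.5]
orientation: [3.142, -0.0, -1.146]
force: [-0.1, 0.7, -0.1]
opening: 0.1
time_s: 7.85
tcp_pos: [629.6, -114.6, 54.5]
orientation: [3.142, 0.0, -1.152]
force: [-0.6, 1.7, -0.2]
opening: 0.6
```

```bash
python3 -m creep '[[1,0.02,0,0,0],[1,0,0,0,0],[1,0,0,0,0]]'
```

```text
time_s: 8.1
tcp_pos: [629.7, -114.8, 54.5]
orientation: [3.141, 0.001, -1.152]
force: [-1.4, 4.0, 1.1]
opening: 0.2
```

```bash
python3 -m creep '[[1,0.02,0,0,0],[1,0,0,0,0],[1,0,0,0,0]]'
python3 -m creep '[[1,0.02,0,0,0],[1,0,0,0,0],[1,0,0,0,0]]'
```

```text
time_s: 8.35
tcp_pos: [629.8, -115.0, 54.5]
orientation: [3.141, 0.001, -1.152]
force: [-2.6, 5.7, 1.9]
opening: 0.4
time_s: 8.6
tcp_pos: [629.8, -115.2, 54.5]
orientation: [3.141, 0.002, -1.152]
force: [-1.9, 6.3, 2.8]
opening: 0.3
```

```bash
python3 -m creep '[[1,0.03,0,0,0],[1,0,0,0,0],[1,0,0,0,0]]'
python3 -m creep '[[1,0.02,0,0,0],[1,0,0,0,0],[1,0,0,0,0]]'
```

```text
time_s: 8.85
tcp_pos: [629.9, -115.4, 54.5]
orientation: [3.141, 0.002, -1.152]
force: [-2.8, 9.4, 3.3]
opening: 0.4
time_s: 9.1
tcp_pos: [630.0, -115.5, 54.5]
orientation: [3.141, 0.003, -1.152]
force: [-4.4, 9.8, 2.5]
opening: 0.2
```

```bash
python3 -m creep '[[1,0.012,0,0,0],[1,0,0,0,0],[1,0,0,0,0],[1,0,0,0,0]]'
python3 -m creep '[[1,0,0,0,0],[1,0,0,0,0],[1,0,0,0,0],[1,0,0,0,0],[1,0,0,0,0],[1,0,0,0,0]]'
python3 - <<'E'
from h import *
f,K,M=cam("top")
cv2.imwrite("pics/t3.png",cv2.convertScaleAbs(crop(f,370,220,100,105,6),alpha=1.5))
s=r.read_state();print(s["force"])
E
python3 -m creep '[[1,0,0,0,0],[1,0,0,0,0],[1,0,0,0,0],[1,0,0,0,0],[1,0,0,0,0],[1,0,0,0,0]]'
```

```text
time_s: 9.43
tcp_pos: [630.0, -115.6, 54.5]
orientation: [3.141, 0.003, -1.152]
force: [-4.3, 10.3, 2.9]
opening: 0.5
time_s: 9.93
tcp_pos: [630.0, -115.6, 54.5]
orientation: [3.141, 0.003, -1.152]
force: [-4.4, 12.2, 3.4]
opening: 0.5
[-4.4483799  11.99067894  3.39898222]
time_s: 10.48
tcp_pos: [630.0, -115.6, 54.5]
orientation: [3.141, 0.003, -1.152]
force: [-4.8, 11.8, 3.7]
opening: 0.5
```

View pics/t3.png

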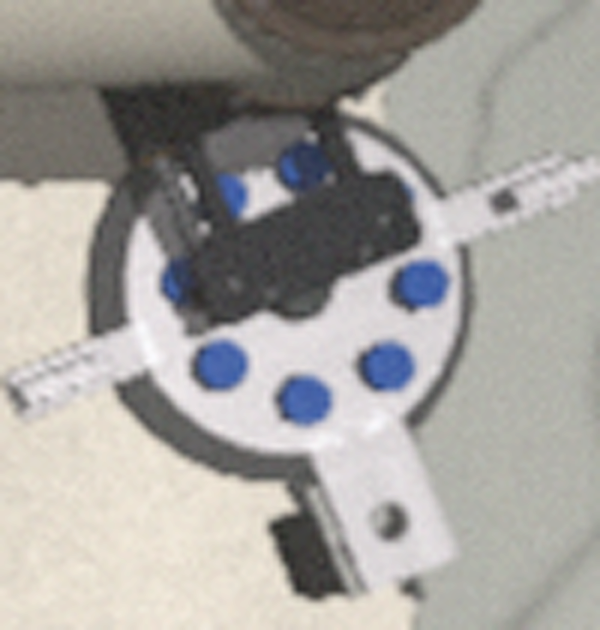

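Hole at crop (390,521), over the block, with 12–13 N held for over a second. I'll back off and go above the pin with the jaws open.

```bash
python3 -m creep '[[1,-0.1,0,0,0],[1,-0.4,0,0,0],[1,-0.5,0,0,0],[1,0,0,-0.9,0],[-1,0,0,-0.9,0],[-1,0,0,-0.9,0],[-1,0,0,-0.85,0]]'
python3 -m creep '[[-1,-0.93,0.151,0,0],[-1,-0.93,0.151,0,0],[-1,-0.93,0.151,0,0],[-1,-0.93,0.151,0,0],[-1,-0.93,0.151,0,0],[-1,-0.93,0.151,0,0],[-1,-0.93,0.151,0,0],[-1,-0.93,0.151,0,0],[-1,-0.93,0.151,0,0],[-1,-0.93,0.151,0,0],[-1,0,0,0,0],[-1,0,0,0,0],[-1,0,0,0,0]]'
python3 - <<'E'
from h import *
t,Kt,Mt=cam("top"); cv2.imwrite("pics/t4.png",crop(t,370,220,100,105,6))
f,K,M=cam("wrist"); np.savez("w2.npz",K=K,M=M)
print(r.read_state()["tcp_pos"],proj(K,M,[462.5,149,79],True),proj(K,M,[462.5,149,38],True))
c=np.load("cams.npz");print("hole if home, top px crop",(proj(c["K"],c["M"],[464.6,-203.3,42])-[370,220]+.5)*6)
u=lambda i:cv2.convertScaleAbs(i,alpha=1.5)
cv2.imwrite("pics/c.png",np.hstack([u(crop(t,415,285,50,40,8)),u(crop(f,230,240,160,128,2.5))]))
E
```

```text
time_s: 11.07
tcp_pos: [618.7, -90.1, 162.6]
orientation: [-3.141, -0.001, -1.151]
force: [-0.0, -0.1, 0.1]
opening: 13.5
time_s: 12.15
tcp_pos: [463.9, 146.0, 161.3]
orientation: [-3.141, -0.0, -1.151]
force: [0.0, -0.9, 1.1]
opening: 86.3
[464.26515711 145.35656611 161.0669871 ] [329.58504149 249.52869666] [329.46385275 233.02365908]
hole if home, top px crop [392.85872884 519.1201184 ]
```

View pics/c.png

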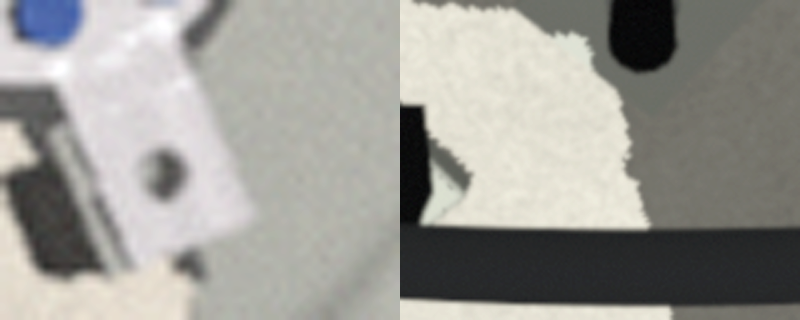

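Left crop: the hole at (163,174) is within about 0.4 px of the predicted home position after release. Right crop: the knob's top is centred at about wrist pixel (327,254), about 3 mm short of the prediction along tool x. I'll correct for that, descend and grip.

```bash
python3 -m creep '[[-1,-0.18,-0.035,0,0],[-1,0,0,0.8,0],[-1,0,0,0.8,0],[-1,0,0,0.8,0],[-1,0,0,0.8,0],[-1,0,0,0.3,0],[-1,0,0,0.25,0],[-1,0,0,0,0],[-1,0,0,0,0]]' 20
python3 -m creep '[[1,0,0,0,0],[1,0,0,0,0],[1,0,0,0,0],[1,0,0,0,0],[1,0,0,0,0],[1,0,0,0,0],[1,0,0,0,0],[1,0,0,0,0],[1,0,0,0,0],[1,0,0,0,0]]' 25
```

```text
time_s: 13.0
tcp_pos: [463.5, 151.4, 49.1]
orientation: [-3.14, -0.0, -1.152]
force: [0.6, -0.3, -0.0]
opening: 87.0
time_s: 13.83
tcp_pos: [462.8, 151.2, 48.5]
orientation: [3.141, -0.0, -1.152]
force: [-0.1, 0.1, 0.1]
opening: 28.5
```

```bash
python3 -m creep '[[1,0,0,0,0],[1,0,0,0,0],[1,0,0,0,0],[1,0,0,0,0],[1,0,0,0,0],[1,0,0,0,0]]'
python3 -m creep '[[1,0,0,-0.2,0],[1,0,0,-0.4,0],[1,0,0,-0.8,0],[1,0,0,-0.9,0],[1,0,0,-0.9,0],[1,0,0,0,0],[1,0,0,0,0]]'
```

```text
time_s: 14.33
tcp_pos: [462.8, 151.2, 48.5]
orientation: [-3.142, 0.0, -1.152]
force: [1.0, 0.8, -0.1]
opening: 18.9
time_s: 14.92
tcp_pos: [463.4, 151.7, 146.4]
orientation: [-3.138, 0.001, -1.152]
force: [-0.1, 0.1, -1.6]
opening: 19.2
```

```bash
python3 -m creep '[[1,0.5,0.25,0,0],[1,0.947,0.475,0,0],[1,0.947,0.475,0,0],[1,0.947,0.475,0,0],[1,0.947,0.475,0,0],[1,0.947,0.475,0,0],[1,0.947,0.475,0,0],[1,0.947,0.475,0,0],[1,0.947,0.475,0,0],[1,0.947,0.475,0,0],[1,0.45,0.22,0,0],[1,0,0,0.65,0],[1,0,0,0.65,0],[1,0,0,0,0],[1,0,0,0,0],[1,0,0,0,0]]'
python3 - <<'E'
from h import *
f,K,M=cam("wrist"); s=r.read_state(); np.savez("w3.npz",K=K,M=M,p=s["tcp_pos"],o=s["orientation"])
cv2.imwrite("pics/w3.png",f)
h=proj(K,M,[464.8,-202.5,42],True)
T=R.from_euler("xyz",s["orientation"]).as_matrix()
ft=proj(K,M,s["tcp_pos"]+T@[0,0,40.5],True)
print(s["tcp_pos"],"hole",h,"foot",ft)
x0,y0=230,150
cv2.imwrite("pics/d.png",cv2.convertScaleAbs(crop(f,x0,y0,200,150,4),alpha=1.5))
E
```

```text
time_s: 16.25
tcp_pos: [448.6, -166.3, 105.8]
orientation: [3.141, -0.0, -1.151]
force: [0.0, -0.4, -1.4]
opening: 19.2
[ 448.97395736 -166.19009779  106.22396994] hole [329.40520925 192.69711598] foot [328.81091937 266.45961611]
```

View pics/d.png

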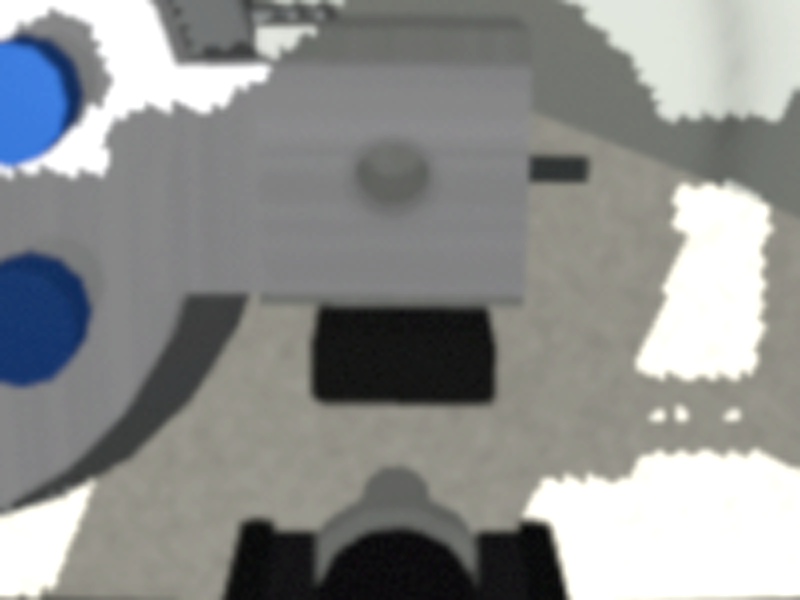

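Run:
```python
from h import *
d=np.load("w3.npz");K,M,p=d["K"],d["M"],d["p"];T=R.from_euler("xyz",d["o"]).as_matrix()
px=lambda x,y:(230+(x+.5)/4-.5,150+(y+.5)/4-.5)
tool=lambda q:T.T@(q-p)
print("hole world",atz(K,M,px(392,173),42,True),"tool",tool(atz(K,M,px(392,173),42,True)).round(2))
for n,dz,pt in[("footedge",40.5,(397,466)),("foot slightly up (5mm shank edge)",38,(397,466)),("collar bottom edge",10.5,(396,498)),("collL",10.5,(316,545)),("collR",10.5,(478,545)),("shankL",40.5,(362,490)),("shankR",40.5,(430,490))]:
    print(n,tool(atz(K,M,px(*pt),p[2]-dz,True)).round(2))
```

```text
hole world [ 465.76137507 -201.94774423   42.        ] tool [39.45 -0.71 64.25]
footedge [2.10e-01 4.00e-02 4.05e+01]
foot slightly up (5mm shank edge) [1.19e+00 3.00e-02 3.80e+01]
collar bottom edge [ 7.66 -0.16 10.51]
collL [  1.1  -10.4   10.51]
collR [ 1.1  10.34 10.49]
shankL [-3.61 -5.14 40.5 ]
shankR [-3.61  4.92 40.49]
```

Hole at crop (392,173), pin foot's far edge at (397,466). The pin axis is about 4 mm toward -x of the TCP, so I need +43.5 mm in x and -0.65 mm in y.

```bash
python3 -m creep '[[1,0.5,-0.022,0,0],[1,0.5,0,0,0],[1,0.45,0,0,0],[1,0,0,0,0],[1,0,0,0.3,0],[1,0,0,0.25,0],[1,0,0,0,0],[1,0,0,0,0]]'
python3 - <<'E'
from h import *
f,K,M=cam("wrist"); s=r.read_state(); T=R.from_euler("xyz",s["orientation"]).as_matrix()
p=s["tcp_pos"];t=p+T@[-4,-.05,0];print(p,"pin axis",t,"want",[465.76,-201.95],"tool err",T.T@(np.array([465.76,-201.95,t[2]])-t))
cv2.imwrite("pics/e.png",cv2.convertScaleAbs(crop(f,260,180,140,105,5),alpha=1.8))
np.savez("w4.npz",K=K,M=M,p=p,o=s["orientation"])
E
```

```text
time_s: 16.97
tcp_pos: [465.7, -205.3, 88.2]
orientation: [3.14, 0.001, -1.151]
force: [-0.0, 0.1, -0.9]
opening: 19.0
[ 466.27333343 -205.4183718    88.67149104] pin axis [ 464.68910297 -201.7451294    88.67353406] want [465.76, -201.95] tool err [ 0.62345279 -0.89448167 -0.00125673]
```

View pics/e.png

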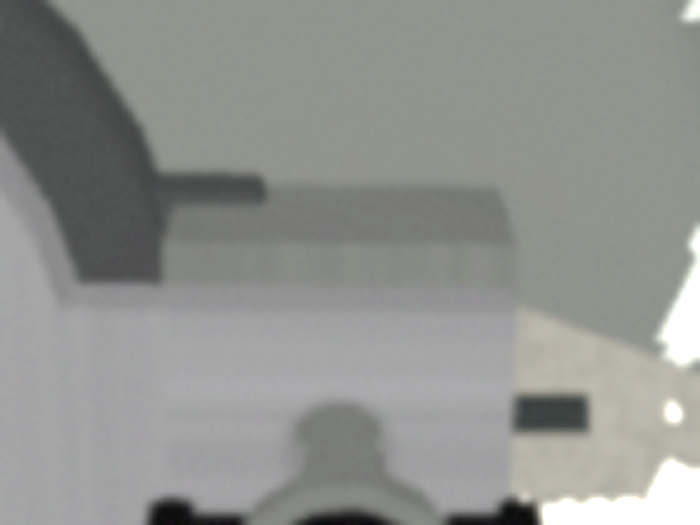

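Shank centred at crop column ~342. The wider bulge behind it (298–382, top row ~400) is the far part of the hole, centred at ~340, so sideways alignment is good. Checking along x by calculation.

Run:
```python
from h import *
d=np.load("w4.npz");K,M,p=d["K"],d["M"],d["p"];T=R.from_euler("xyz",d["o"]).as_matrix()
px=lambda x,y:(260+(x+.5)/5-.5,180+(y+.5)/5-.5)
tool=lambda q:T.T@(q-p)
for n,z,pt in[("hole far edge",42,(340,400)),("holeL",42,(298,437)),("holeR",42,(382,437)),("footedge?",p[2]-40.5,(340,400)),("shankL",p[2]-38,(305,460)),("shankR",p[2]-38,(378,460))]:
    print(n,tool(atz(K,M,px(*pt),z,True)).round(2))
for x in(-4,):
    pr=lambda q:(proj(K,M,p+T@np.array(q),True)-[260,180]+.5)*5
    print("pred foot far edge r4",pr([x+4,0,40.5]),"r5@37",pr([x+5,0,38.5]),"sides",pr([x,-4,40.5]),pr([x,5,38.5]),"hole far edge if aligned",pr([x+6,0,p[2]-42]),pr([x,-6,p[2]-42]),pr([x,6,p[2]-42]))
```

```text
hole far edge [ 1.76 -0.68 46.67]
holeL [-3.03 -5.77 46.67]
holeR [-3.04  4.41 46.68]
footedge? [ 4.06 -0.67 40.5 ]
shankL [-2.49 -4.76 38.  ]
shankR [-2.49  3.77 38.01]
pred foot far edge r4 [346.20561531 432.85996191] r5@37 [346.23700643 431.15665975] sides [312.3774038  464.28052449] [388.8480006  470.74675755] hole far edge if aligned [346.12703113 398.61982429] [296.69042116 444.87655577] [395.52546342 444.84832412]
```

Predicted far edge of the hole if aligned is row 399; observed 400. Aligned within about 0.3 mm, so I'll descend.

```bash
python3 -m creep '[[1,0,0,0.1,0],[1,0,0,0.1,0],[1,0,0,0.1,0],[1,0,0,0.05,0],[1,0,0,0,0],[1,0,0,0,0]]'
python3 -m creep '[[1,0,0,0.1,0],[1,0,0,0,0],[1,0,0,0,0]]'
```

```text
time_s: 17.52
tcp_pos: [466.3, -205.5, 78.2]
orientation: [3.141, 0.001, -1.152]
force: [-0.4, 1.8, -1.5]
opening: 19.1
time_s: 17.77
tcp_pos: [466.5, -205.8, 75.4]
orientation: [3.141, 0.0, -1.152]
force: [-0.9, 1.4, -1.4]
opening: 19.2
```

```bash
python3 -m creep '[[1,0,0,0.1,0],[1,0,0,0.1,0],[1,0,0,0.1,0],[1,0,0,0,0],[1,0,0,0,0]]'
python3 -m creep '[[1,0,0,0.1,0],[1,0,0,0.1,0],[1,0,0,0.1,0],[1,0,0,0,0],[1,0,0,0,0]]'
```

```text
time_s: 18.18
tcp_pos: [466.3, -205.5, 66.0]
orientation: [3.141, 0.001, -1.152]
force: [-0.9, 2.2, -1.8]
opening: 19.0
time_s: 18.6
tcp_pos: [466.3, -205.6, 56.9]
orientation: [3.141, 0.001, -1.152]
force: [0.3, 3.3, -2.4]
opening: 19.1
```

```bash
python3 -m creep '[[1,0,0,0.07,0],[1,0,0,0.05,0],[1,0,0,0,0],[1,0,0,0,0]]'
python3 -m creep '[[1,0,0,0.02,0],[1,0,0,0,0],[1,0,0,0,0]]'
```

```text
time_s: 18.93
tcp_pos: [466.5, -205.6, 53.8]
orientation: [3.141, 0.0, -1.152]
force: [-2.0, 5.3, -1.0]
opening: 19.4
time_s: 19.18
tcp_pos: [466.5, -205.7, 53.4]
orientation: [3.141, 0.0, -1.152]
force: [-1.2, 5.1, 1.4]
opening: 18.8
```

```bash
python3 -m creep '[[1,-0.02,0,0.02,0],[1,0,0,0,0],[1,0,0,0,0]]'
python3 -m creep '[[1,-0.01,0,0.02,0],[1,0,0,0,0],[1,0,0,0,0]]'
```

```text
time_s: 19.43
tcp_pos: [466.5, -205.4, 52.9]
orientation: [-3.142, -0.0, -1.152]
force: [-1.5, 3.6, 1.4]
opening: 19.0
time_s: 19.68
tcp_pos: [466.5, -205.2, 52.4]
orientation: [-3.141, -0.0, -1.152]
force: [-2.1, 3.1, 3.7]
opening: 19.2
```

```bash
python3 -m creep '[[1,-0.01,0,0.02,0],[1,0,0,0,0],[1,0,0,0,0]]'
python3 -m creep '[[1,0,0,0.02,0],[1,0,0,0,0],[1,0,0,0,0]]'
```

```text
time_s: 19.93
tcp_pos: [466.5, -205.1, 52.3]
orientation: [-3.141, -0.001, -1.151]
force: [-2.1, 2.7, 6.2]
opening: 19.4
time_s: 20.18
tcp_pos: [466.5, -205.1, 52.2]
orientation: [-3.141, -0.001, -1.151]
force: [-4.2, 3.5, 11.0]
opening: 18.9
```

The pin is seated: z force rises with no travel, at the expected height. Letting go.

```bash
python3 -m creep '[[0.1,0,0,-0.02,0],[0.1,0,0,0,0],[0.1,0,0,0,0],[0.1,0,0,0,0],[0.1,0,0,0,0],[0.1,0,0,0,0],[0.1,0,0,0,0]]'
python3 -m creep '[[0.1,0,0,-0.1,0],[0.1,0,0,-0.3,0],[0.1,0,0,-0.6,0],[0.1,0,0,-0.9,0],[0.1,0,0,-0.9,0],[0.1,0,0,-0.6,0],[0.1,-0.9,0,0,0],[0.1,-0.9,0,0,0],[0.1,-0.9,0,0,0],[0.1,0,0,0,0],[0.1,0,0,0,0]]'
python3 - <<'E'
from h import *
s_=r.read_state()
f,K,M=cam("wrist"); g,Ks,Ms=cam("scene"); T=R.from_euler("xyz",s_["orientation"]).as_matrix()
print(s_["tcp_pos"],proj(K,M,[465.7,-202,83],True),proj(Ks,Ms,[465.7,-202,65]))
u,v=proj(K,M,[465.7,-202,60],True).astype(int)
a,b=proj(Ks,Ms,[465.7,-202,55]).astype(int)
i=np.hstack([crop(f,max(u-60,0),max(v-70,0),120,140,4)[:,:400],crop(g,a-40,b-56,80,112,5)[:,:400]]) if 0 else None
c1=cv2.resize(f[max(v-80,0):max(v-80,0)+160,u-80:u+80],(400,400),interpolation=cv2.INTER_CUBIC)
c2=cv2.resize(g[b-40:b+40,a-40:a+40],(400,400),interpolation=cv2.INTER_CUBIC)
print(u-80,max(v-80,0),a-40,b-40)
cv2.imwrite("pics/fin.png",cv2.convertScaleAbs(np.hstack([c1,c2]),alpha=1.5))
E
```

```text
time_s: 20.77
tcp_pos: [466.3, -204.7, 51.4]
orientation: [3.142, -0.0, -1.152]
force: [0.4, 1.4, -0.8]
opening: 38.7
time_s: 21.68
tcp_pos: [433.2, -129.9, 154.7]
orientation: [-3.14, -0.001, -1.149]
force: [0.5, -0.1, 1.4]
opening: 39.3
[ 433.18966275 -129.92057255  154.72111321] [329.46898531 128.98586683] [219.2839034  262.97604932]
249 48 180 225
```

View pics/fin.png

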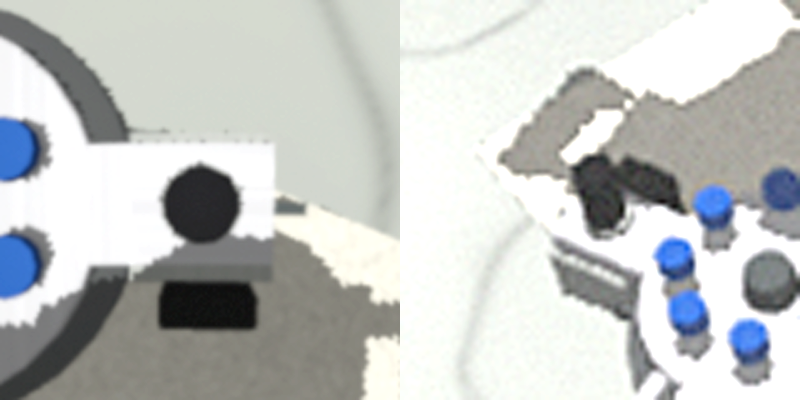

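Left crop: the knob top is at wrist pixel (329.4,129.6), against (329.5,129.0) predicted for an upright, seated pin. Right crop: the pin is standing in the tongue, collar on it. Handing in.

```bash
python3 -c "
from h import *
c=np.load('cams.npz')
print([(proj(c['Ks'],c['Ms'],[465.7,-202,z])-[180,225])*5 for z in(47,83)])
r.close_job()"
```

```text
[array([203.64737983, 213.08811114]), array([188.9946637, 166.0398677])]
the job is handed in; nothing more can be done
```

I turned the carousel clockwise about 26° by pushing tab1 and pressed it against its stop with a measured 11–13 N for a little over a second. I then took the pin from its stand, put it down through the tongue into the index block and let go. The job was handed in at about 22 s of the 64 s allowed, and it reports no verdict.

- **Carousel:** after I let go of the tab, the tongue hole was within about 0.4 px (about 1 mm) of its predicted home position in the top view. The highest wrist force I read while pushing was about 13.5 N, but I only read it at the end of each move.
- **Pin:** it stopped going down at the expected height, with the upward force rising to 11 N. From above, the knob's top is within about 0.6 px of where an upright, seated pin should be. The knob's lean in the scene view matches the perspective expected of an upright pin.
- **Insertion:** there was 3–5 N of sideways force on the way in, which I eased by shifting about 1 mm. The arm ended clear of everything, with the jaws open.
- **Not checked:** I took no final picture of the bystanders, but the arm's moves stayed clear of them and I saw no unexpected contact force.

No check failed.

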